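# Key the chopper's lid onto its pin and hold it down

## Robot

A 6-joint arm with a two-finger parallel gripper is mounted at the origin on a cart in front of the work surface, level with it; the furniture and walls round the work are solid. World frame = base frame: x ahead of the robot, y to its left, z up, the work surface at z = 0. Lengths are in mm, angles in rad, forces in N, time in s.
With the tool pointing down it reaches from about 350 to 775 mm from the base axis. Payload 7.3 kg.
Tool frame: the origin (TCP) lies between the finger pads; the fingertips stand 25 mm ahead of it and the grasp point (between the pads) lies 6 mm ahead of it; z points along the fingers, y is the line along which they close (so a half turn about z gives the same grasp; the last joint's range is limited). The gripper opens to 92 mm and grips with 3 to 60 N. Pads are 19 mm wide; open, the fingers measure 130 mm over their backs; the gripper's body (75 mm by 190 mm) begins 47 mm behind the grasp point.
Start: joints at [-1.451, 0.342, 1.524, -0, 1.275, -0.146], TCP at [137.929, -506.575, 251.741] pointing down, gripper open.
Joint ranges: [-2.53, 2.53], [-0.77, 2.02], [0.04, 2.7], [-1, 4.14], [0.28, 2.66], [-3.11, 3.11]. Speed limits (rad/s): [2.57, 2.57, 3.14, 3.14, 3.14, 3.14].

## Interface

Orientations are given as [roll, pitch, yaw] about the fixed x, y, z axes, in that order (R = Rz(yaw) Ry(pitch) Rx(roll)).
In Python, from plant import bot gives the robot as it stands.
- The arm moves only by the tool play_rows, never from a script. Its argument "commands" is a list of rows, each an object of numbers: "x", "y", "z": the shift along the tool's x, y, z in m; "twist": the turn about the tool's z in degrees. In form: [{"x": .., "y": .., "z": .., "twist": ..}, ...]. A call has exactly 8 rows; each row is the pose to reach, as a shift and turn from the pose commanded when the call began, along the tool's axes at that moment; what a row does not reach only later rows make up. A row lasts 1/10 s, in which the tool goes at most 50 mm and 8.59 degrees, less where a joint would pass 70% of its speed; a pose out of reach is approached as far as the arm can. A call with a gripper value outside its range is refused whole. "jaw" is the closure, from 0 (fully open) to 1 (shut), set as the call begins (left out, the last holds). The fingers move at their own pace and stop on an object; the grip force is fixed at half the most. Time passes only in rows, so rows that repeat a pose let the fingers close, or fill a call up. It gives the time, the measured TCP pose, the force, the opening and the grip force at its end, in the units of the state.
- bot.get_obs(): the state, without advancing time (a new reading comes with each control period).
- bot.capture(name): name is "scene" or "top" or "wrist"; returns a dict with "pixels" (384x512x3 uint8, red, green, blue), "fx", "fy", "cx", "cy" (pixels), "eye" and "rotation" of the camera in the world. Camera axes: x right, y down, z forward; pixel columns grow to the right and rows downward; lengths in mm; the calibration is good to about 2 mm. A picture is of the moment at which its call begins. There is no depth.
- bot.close_job(): hands the job in; it is judged then, once.
The state is a dict: "time": time; "joint_positions": joint angles; "dq": joint speeds; "tau": joint torques, N m; "tool_pos": TCP position; "tcp_rot": TCP orientation; "contact_force": force on the tool from outside, world axes, zero at the start; "moment": the same for the moment, N m; "grip_width": finger opening in mm; "finger_force": force on a finger pad.
Only numpy, scipy, OpenCV 4.12 (cv2) and the standard library are available. Lean on these libraries where they do the work, as an engineer would, in place of code of your own. Each camera call takes 0.05 s, during which the arm holds its last target. There are 200 camera calls.

## Task

The lid of the little chopper sits crooked because its notch is not over the safety pin beside the bowl. With a fingertip, push the lid round by its grip bar, without lifting it off, until the notch drops over the pin; then press the lid fully down, level on the bowl, so that it pushes the safety switch right in, and finish while still holding it down with the fingers, because the chopper runs only as long as the lid is held. Leave the garlic, teaspoon, spice jars and salt shaker around it where they are.

Things in the scene. Friction and masses are not known exactly. Their poses are not given: they have to be found in the camera images.
- chopper: Small cordless chopper, standing firm (it does not move): white round motor base 122 mm across, on it a steel bowl 108 mm across, 100 mm inside, its flat rim 108 mm above the worktop. A white curved spine beside the bowl, 56 degrees wide, out to 74 mm from the axis, as high as the rim, carries pin and switch. Origin: on the bowl's axis at worktop height; z up, +x towards the pin.
- chopper_pin (a point): Tip of the fixed steel safety pin on top of the white spine: upright, 8 mm thick, round tip, 59 mm from the bowl's axis, 9 mm high above the rim (tip 117 mm above the worktop). Seen from above it stands 4 degrees clockwise of the middle of the spine; a lid with its notch elsewhere covers it, but the spine's outer edge shows beyond the lid.
- chopper_switch (a joint): Safety switch: grey spring button 8 mm across on the spine, 16 mm beside the pin (anticlockwise from above). 0 = out, 4 mm above the rim; 0.004 m = right in, flush. It takes 2 N to start, 4.3 N right in, and does not latch: let go, it lifts the lid again. Only the lid with its notch over the pin reaches it. Pressed at its middle the lid takes about 8 N to go fully down; 10 to 20 N is plenty.
- lid: Loose grey lid, about 150 g: round flange 128 mm across, 8 mm thick, one notch in its edge; a closed hub in its middle sits loosely (2 mm play) over the bowl's 10 mm spindle. Origin: centre of the flange's underside; z up, +x through the notch. At the start it leans 4 to 5 degrees: one edge on the pin's tip, the far side on the rim. It turns either way. Fully down its underside is 108 mm up.
- lid_notch (a point): Middle of the notch in the lid's edge, 59 mm from the lid's centre, 4 mm above the flange's underside. The notch is 13.5 mm wide here (wider outwards) and reaches in to 51 mm from the centre. When it comes over the pin, this side of the lid drops about 5 mm onto the switch and the pin stops the lid from turning further.
- lid_bar (a point): Middle of the top of the lid's upright grip bar, 36 mm above the flange's underside (144 mm above the worktop when fully down). The bar runs straight across the lid in line with the notch, 92 mm long, 14 mm thick, with a round hub 25 mm across in its middle; it stands on a flat step 95 mm across, 2.5 mm above the flange, so 25.5 mm of it is free. Pushed near an end, it takes 1 to 4 N to turn.
- garlic: Bulb of garlic, 60 mm, on the wooden chopping board left of the chopper (board 20 mm thick). Bystander. Origin under its middle.
- teaspoon: Teaspoon, 130 mm long, on the chopping board. Bystander. Origin under its middle.
- spice_jar: Glass spice jar with a red lid, 45 mm thick and 106 mm tall, the right-hand one of two, behind the chopper at the right, in front of the long box (the other one is fixed). Bystander. Origin under its middle.
- shaker: Glass salt shaker with a steel top, 44 mm thick and 90 mm tall, at the right near the front edge. Bystander. Origin under its middle.

How it is judged (in metres and radians):
At the end, for the whole second after the job is handed in: The notch is over the pin (within 6 mm, seen from above), the lid lies level (within 0.03 rad) and down on the bowl's rim (within 1.5 mm), the switch is pushed in by more than 3.2 of its 4 mm, and the fingers still press on the resting lid with more than 1.5 N (value of joint chopper_switch above 0.0032 m and horizontal distance between lid_notch and chopper_pin below 0.006 m and angle between lid's own z axis and vertical below 0.03 rad and z of lid in the frame of chopper below 0.1095 m and linear speed of lid below 0.01 m/s and contact force between the fingers and lid above 1.5 N); the arm keeps its last pose, push and grip.
It fails at once if the lid was lifted clear of the pin: its middle more than 8.5 mm above its seat (z of lid in the frame of chopper above 0.1165 m).
It fails at once if the lid was carried or pushed off the bowl (horizontal distance between lid and chopper above 0.012 m).
It fails at once if a bystander was moved by more than 25 mm (distance of any of garlic, teaspoon, spice_jar, shaker from where it was at the start of the episode above 0.025 m).
It also fails if it takes over 64 s, if anything falls off the work surface, if the arm or the gripper's body presses on something with over 40 N, if the wrist force passes 120 N, or if a joint passes its speed limit or range.

## Working session

There is one attempt and no reset: what is moved stays moved. The work goes in short steps, Python scripts to look and compute and a tool call to move; the robot and the scene stay as the last step left them, time stands still between calls to the robot, and variables do not carry over. Pictures are saved under pics/ and viewed, at most 10 in all, crops included, and the job is handed in when it is done.

Besides the shell and the picture viewer there is one more tool, called after "Call:" in YAML: its name, and indented under it one key for each argument. play_rows: Moves the arm, as the interface text tells. Its arguments: {"type":"object","properties":{"commands":{"type":"array"},"jaw":{"type":"number"}},"required":["commands"]}

```bash
mkdir -p pics
cat > h.py <<'E'
from plant import bot
import numpy as np, cv2
def cap(n,f=None):
    c=bot.capture(n)
    if f: cv2.imwrite('pics/'+f,c['pixels'][:,:,::-1])
    return c
def ray(c,u,v):
    d=np.array(c['rotation'])@np.array([(u-c['cx'])/c['fx'],(v-c['cy'])/c['fy'],1]); return np.array(c['eye']),d
def atz(c,u,v,z):
    e,d=ray(c,u,v); return e+d*(z-e[2])/d[2]
def proj(c,p):
    q=np.array(c['rotation']).T@(np.array(p)-np.array(c['eye'])); return np.array([c['cx']+c['fx']*q[0]/q[2],c['cy']+c['fy']*q[1]/q[2]])
def tri(obs):
    A=np.zeros((3,3));b=np.zeros(3)
    for c,u,v in obs:
        e,d=ray(c,u,v);d/=np.linalg.norm(d);M=np.eye(3)-np.outer(d,d);A+=M;b+=M@e
    return np.linalg.solve(A,b)
E
python3 - <<'E'
from h import *
a=cap('scene');b=cap('top')
for c in(a,b):print(c['eye'],np.round(c['rotation'],3).tolist(),c['fx'],c['cx'],c['cy'])
im=[cv2.resize(c['pixels'][:,:,::-1],(800,600),interpolation=cv2.INTER_CUBIC) for c in (a,b)]
cv2.imwrite('pics/s0.png',im[0]);cv2.imwrite('pics/t0.png',im[1])
print(bot.get_obs())
E
```

```text
[166.44118491 442.72180101 750.44298533] [-2.414, 0.003, -2.502] 353.6633990614587 252.69812381874738 187.62155554706555
[ 369.29934839   20.15620535 1138.96363575] [-2.974, -0.005, -1.552] 404.8526479607839 247.5158674731548 191.12176455374043
{'time': 0.1, 'joint_positions': array([-1.45099712e+00,  3.42613734e-01,  1.52488717e+00,  3.68959481e-05,
        1.27538375e+00, -1.45998882e-01]), 'dq': array([-0.00087064, -0.00093613, -0.00078879,  0.0006342 ,  0.00033063,
        0.00050895]), 'tau': array([ 1.85605873e-03, -4.32003736e+01, -2.44696552e+01,  7.19701289e-02,
        5.26245323e-02, -3.89645811e-05]), 'tool_pos': array([ 137.90150712, -506.24490642,  251.14681637]), 'tcp_rot': array([-3.14031953e+00, -2.22870182e-04,  2.65787182e-01]), 'contact_force': array([0.09159099, 0.67762225, 0.34410254]), 'moment': array([-0.01059995,  0.00177739,  0.01853409]), 'finger_force': 0.0, 'grip_width': 91.82427452741194}
```

View pics/s0.png

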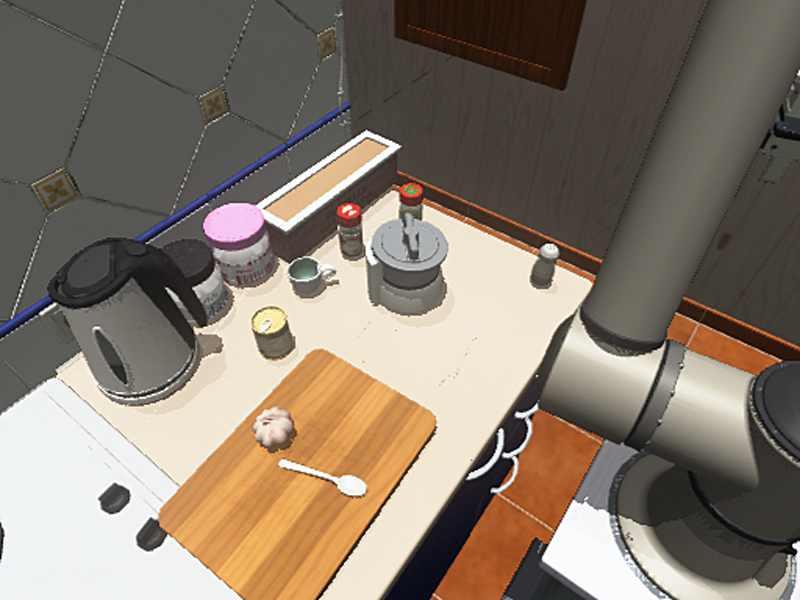

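View pics/t0.png

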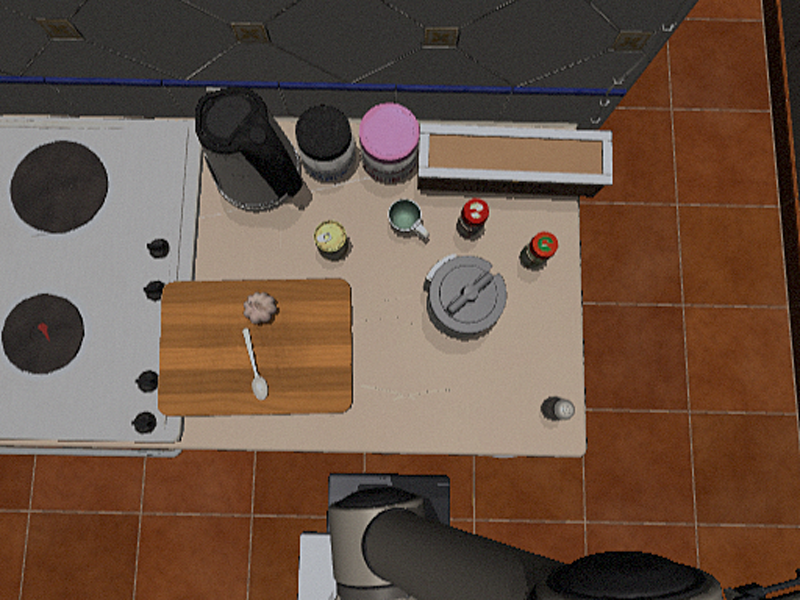

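The scene view shows the chopper near (408,260) with its spine on the left. In the top view the lid is at about (467,296) and the white spine at (440,268). The bar runs from lower left to upper right. "rotation" comes as rpy, so I'll convert it and zoom in.

```bash
python3 - <<'E'
s=open('h.py').read()
s=s.replace("    if f:","    c['rotation']=Rotation.from_euler('xyz',c['rotation']).as_matrix()\n    if f:").replace("import numpy as np, cv2","import numpy as np, cv2\nfrom scipy.spatial.transform import Rotation")
open('h.py','w').write(s)
E
python3 - <<'E'
from h import *
a=cap('scene');b=cap('top')
k=.64
print(a['rotation'][:,2],b['rotation'][:,2])
print('lid',atz(b,467*k,296*k,118),'scene lid',atz(a,410*k,246*k,118),'spine',atz(b,436*k,267*k,108))
print('shaker',atz(b,565*k,409*k,90),'jar',atz(b,544*k,244*k,106),'jar2',atz(b,475*k,210*k,106))
A=cv2.resize(a['pixels'][125:205,225:295,::-1],(525,600),interpolation=cv2.INTER_CUBIC)
B=cv2.resize(b['pixels'][155:225,265:335,::-1],(600,600),interpolation=cv2.INTER_CUBIC)
cv2.imwrite('pics/b1.png',B);cv2.imwrite('pics/c1.png',A)
E
```

```text
[ 0.39842884 -0.53250708 -0.7467869 ] [ 0.16701199 -0.00191424 -0.98595301]
lid [ 549.23491323 -113.27468025  118.        ] scene lid [ 546.13464821 -107.24673883  118.        ] spine [599.06451645 -62.95893651 108.        ]
shaker [ 369.7050133  -276.93671362   90.        ] jar [ 642.78591419 -244.68389295  106.        ] jar2 [ 699.84279441 -128.74420166  106.        ]
```

View pics/b1.png

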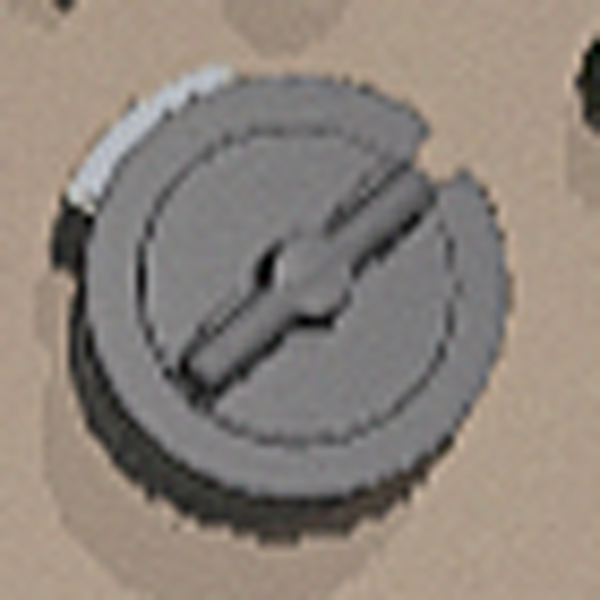

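The crop shows the notch at (442,160), the lid centre at about (299,286), and the visible spine running from (75,200) to (232,72). That puts the notch at about -49° and the spine middle at about +43°, so the pin is near +39°. The lid needs roughly +88° counterclockwise. I'll move to a hover and refine with the wrist camera.

Call:
play_rows:
  commands:
    - {"x":0.02,"y":-0.015,"z":-0.01,"twist":2}
    - {"x":0.05,"y":-0.035,"z":-0.02,"twist":6}
    - {"x":0.085,"y":-0.06,"z":-0.03,"twist":11}
    - {"x":0.12,"y":-0.085,"z":-0.04,"twist":16}
    - {"x":0.155,"y":-0.11,"z":-0.05,"twist":21}
    - {"x":0.19,"y":-0.13,"z":-0.05,"twist":26}
    - {"x":0.215,"y":-0.146,"z":-0.05,"twist":30}
    - {"x":0.225,"y":-0.15,"z":-0.05,"twist":32}
  jaw: 1

```text
time: 1.0
tool_pos: [316.9, -300.5, 301.9]
tcp_rot: [-3.141, -0.0, -0.292]
contact_force: [-1.0, -0.3, -0.6]
grip_width: 32.7
finger_force: 0.0
```

Call:
play_rows:
  commands:
    - {"x":0.01,"y":-0.025,"z":0,"twist":4}
    - {"x":0.022,"y":-0.055,"z":0,"twist":8}
    - {"x":0.035,"y":-0.09,"z":0,"twist":13}
    - {"x":0.05,"y":-0.125,"z":0,"twist":18}
    - {"x":0.065,"y":-0.16,"z":0,"twist":23}
    - {"x":0.08,"y":-0.195,"z":0,"twist":28}
    - {"x":0.09,"y":-0.217,"z":0,"twist":31}
    - {"x":0.092,"y":-0.223,"z":0,"twist":32}

```text
time: 1.8
tool_pos: [469.3, -113.7, 301.4]
tcp_rot: [-3.141, 0.001, -0.85]
contact_force: [0.6, -0.5, -0.5]
grip_width: 0.6
finger_force: 0.0
```

Run:
```python
from h import *
c=cap('wrist','w1.png');o=bot.get_obs()
print(o['tool_pos'],o['tcp_rot'],o['contact_force'],o['grip_width'],c['eye'],c['rotation'],c['fx'],c['cx'],c['cy'])
```

```text
[ 469.06571675 -113.82622366  301.34198022] [-3.14124057e+00  7.32802230e-04 -8.50306221e-01] [0.47682405 0.36163944 0.1748045 ] 0.7408141781142843 [ 522.90168976 -177.34463195  434.05246132] [[-7.51804153e-01 -6.27049058e-01 -2.03960769e-01]
 [-6.59386377e-01  7.14770635e-01  2.33050521e-01]
 [-3.48941764e-04  3.09697302e-01 -9.50835138e-01]] 344.20560449191305 255.168484846538 192.22839405681037
```

View pics/w1.png

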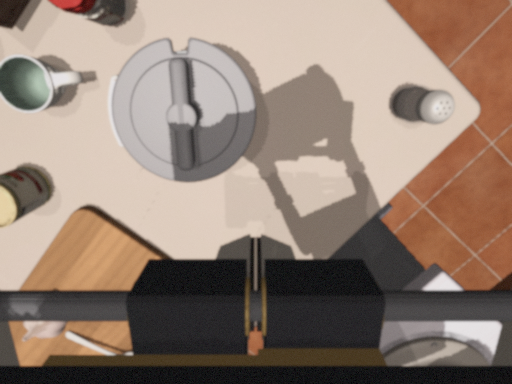

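The wrist view shows the bar hub at about (182,116), bar ends at (178,60) and (185,165), the notch at (180,46) and the spine at the left at (113,95). I'll triangulate these against the top view.

Run:
```python
from h import *
b=cap('top');w=cap('wrist')
f=lambda u,v:(b,265+u/8.571-.5,155+v/8.571-.5)
P={}
for n,t,q in [('hub',(312,278),(182,116)),('barN',(418,190),(178,60)),('barF',(205,365),(185,165)),('notch',(436,165),(180,48))]:
    P[n]=tri([f(*t),(w,*q)]);print(n,P[n].round(1), proj(w,P[n]).round(1))
B=P['barN']-P['barF'];print(np.degrees(np.arctan2(B[1],B[0])),np.linalg.norm(B))
n=P['notch']-P['hub'];print(np.degrees(np.arctan2(n[1],n[0])))
# lid disc extents -> centre at flange top ~120
print('top disc',atz(*f(299,286),120),'wrist disc', atz(w,183,110,120))
for t in [(75,200),(232,70)]:
    p=atz(*f(*t),108);print('spine',p)
```

```text
hub [ 550.7 -115.9  139.3] [180.5 115.3]
barN [ 580.4 -148.2  131.1] [177.8  59.8]
barF [523.4 -84.6 142.1] [182.9 164.3]
notch [ 588.9 -155.7  119.5] [178.1  46.5]
-48.11614373015381 86.1575041044623
-46.151119907841014
top disc [ 552.98954858 -114.31449214  120.        ] wrist disc [ 553.68221646 -116.94409017  120.        ]
spine [580.27657169 -48.02604047 108.        ]
spine [621.70113665 -95.59865216 108.        ]
```

Call:
play_rows:
  commands:
    - {"x":0.006,"y":-0.03,"z":0.005,"twist":0}
    - {"x":0.013,"y":-0.065,"z":0.02,"twist":0}
    - {"x":0.019,"y":-0.095,"z":0.045,"twist":0}
    - {"x":0.019,"y":-0.1,"z":0.075,"twist":0}
    - {"x":0.019,"y":-0.1,"z":0.1,"twist":0}
    - {"x":0.019,"y":-0.1,"z":0.125,"twist":0}
    - {"x":0.019,"y":-0.1,"z":0.138,"twist":0}
    - {"x":0.019,"y":-0.1,"z":0.141,"twist":0}

```text
time: 2.75
tool_pos: [554.5, -64.8, 158.9]
tcp_rot: [3.139, 0.003, -0.852]
contact_force: [-0.1, -0.2, -0.1]
grip_width: 0.7
finger_force: 0.0
```

Run:
```python
from h import *
c=cap('wrist','w2.png');o=bot.get_obs()
print(o['tool_pos'],o['tcp_rot'],o['contact_force'])
a=cap('scene')
w=cv2.resize(c['pixels'][60:384,60:460],(600,486));s=cv2.resize(a['pixels'][120:205,225:305],(200,212),interpolation=cv2.INTER_CUBIC)
w2=np.zeros((486,800,3),np.uint8);w2[:,:600]=w;w2[:212,600:]=s
cv2.imwrite('pics/w2.png',w2[:,:,::-1])
```

```text
[554.99121073 -64.86829297 159.63973925] [ 3.14011015e+00  1.78279058e-03 -8.51953132e-01] [-0.4318936  -0.69026668  0.30791054]
```

View pics/w2.png

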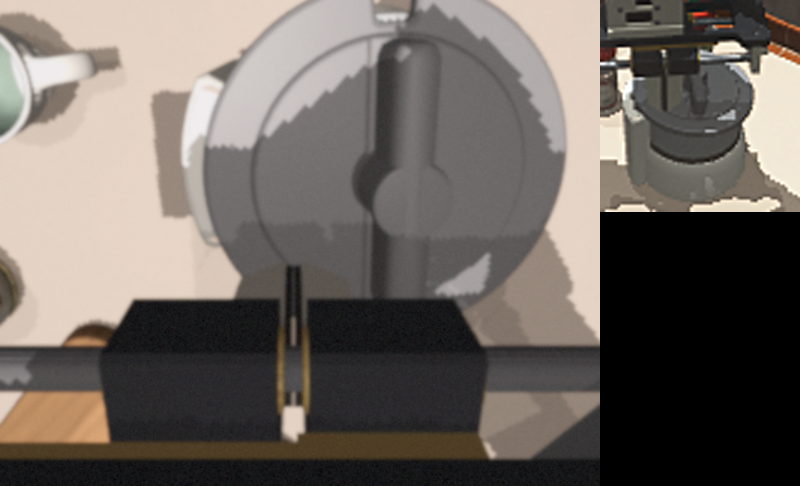

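The closed fingers are thin and stand at about (293,290). The bar's left edge is at x≈377, so it lies about 18 mm away in tool +y, and the notch is at the top at (395,10). Approaching to contact.

Call:
play_rows:
  commands:
    - {"x":0,"y":0.004,"z":0,"twist":0}
    - {"x":0,"y":0.008,"z":0,"twist":0}
    - {"x":0,"y":0.012,"z":0,"twist":0}
    - {"x":0,"y":0.015,"z":0,"twist":0}
    - {"x":0,"y":0.018,"z":0,"twist":0}
    - {"x":0,"y":0.02,"z":0,"twist":0}
    - {"x":0,"y":0.022,"z":0,"twist":0}
    - {"x":0,"y":0.024,"z":0,"twist":0}

```text
time: 3.65
tool_pos: [537.8, -79.9, 160.8]
tcp_rot: [-3.141, -0.0, -0.851]
contact_force: [1.7, 1.9, 0.8]
grip_width: 0.6
finger_force: 1.0
```

```bash
python3 -c "
import numpy as np
r=np.array([-35.4,-12.5])
for D in (3.5,7,10.5,14,17.5,21,24.5,28):
    a=np.radians(D);c,s=np.cos(a),np.sin(a);print(D,(np.array([[c,s],[-s,c]])@r-r).round(1))"
```

```text
3.5 [-0.7  2.2]
7 [-1.3  4.4]
10.5 [-1.7  6.7]
14 [-2.   8.9]
17.5 [-2.1 11.2]
21 [-2.1 13.5]
24.5 [-2.  15.8]
28 [-1.7 18.1]
```

Call:
play_rows:
  commands:
    - {"x":-0.0007,"y":0.0022,"z":0,"twist":-3.5}
    - {"x":-0.0013,"y":0.0044,"z":0,"twist":-7}
    - {"x":-0.0017,"y":0.0067,"z":0,"twist":-10.5}
    - {"x":-0.002,"y":0.0089,"z":0,"twist":-14}
    - {"x":-0.0021,"y":0.0112,"z":0,"twist":-17.5}
    - {"x":-0.0021,"y":0.0135,"z":0,"twist":-21}
    - {"x":-0.002,"y":0.0158,"z":0,"twist":-24.5}
    - {"x":-0.0017,"y":0.0181,"z":0,"twist":-28}

```text
time: 4.45
tool_pos: [523.0, -90.3, 160.8]
tcp_rot: [-3.141, -0.0, -0.36]
contact_force: [2.4, 2.5, 1.4]
grip_width: 0.6
finger_force: 1.7
```

Call:
play_rows:
  commands:
    - {"x":-0.0007,"y":0.0022,"z":0,"twist":-3.5}
    - {"x":-0.0013,"y":0.0044,"z":0,"twist":-7}
    - {"x":-0.0017,"y":0.0067,"z":0,"twist":-10.5}
    - {"x":-0.002,"y":0.0089,"z":0,"twist":-14}
    - {"x":-0.0021,"y":0.0112,"z":0,"twist":-17.5}
    - {"x":-0.0021,"y":0.0135,"z":0,"twist":-21}
    - {"x":-0.002,"y":0.0158,"z":0,"twist":-24.5}
    - {"x":-0.0017,"y":0.0181,"z":0,"twist":-28}

```text
time: 5.25
tool_pos: [514.5, -106.2, 160.6]
tcp_rot: [-3.14, 0.001, 0.129]
contact_force: [0.9, 4.5, 1.1]
grip_width: 0.6
finger_force: 2.1
```

Run:
```python
from h import *
c=cap('wrist');o=bot.get_obs()
print(o['tool_pos'],o['tcp_rot'],o['contact_force'])
cv2.imwrite('pics/w3.png',cv2.resize(c['pixels'][:,:,::-1],(768,576)))
```

```text
[ 514.44688528 -106.62064963  160.56068532] [-3.14052153e+00  1.07302308e-03  1.31826128e-01] [0.43348784 3.2668178  1.87935718]
```

View pics/w3.png

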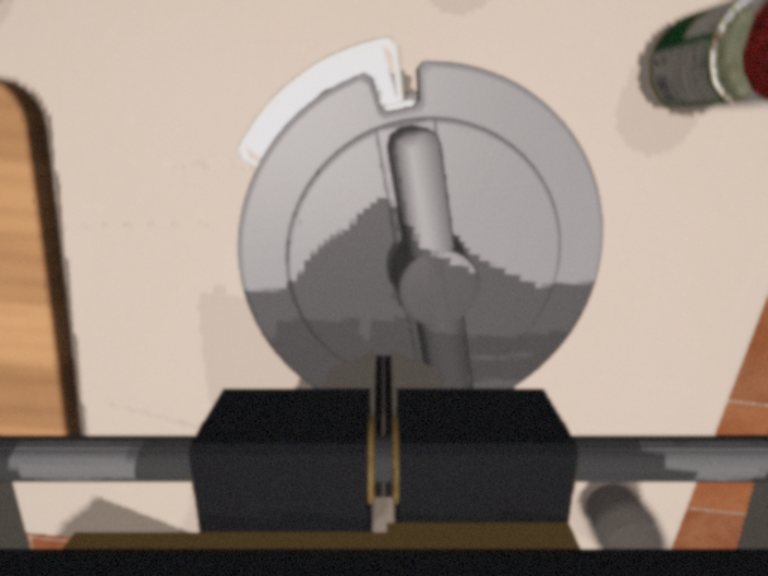

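The notch is at (400,88), just at the clockwise end of the spine, which runs from (243,155) to (398,40). I'll measure the remaining angle.

Run:
```python
from h import *
w=cap('wrist');k=2/3
g=lambda u,v,z:atz(w,u*k,v*k,z)
C=g(420,240,121);print('C',C)
for n,p,z in [('spA',(243,155),108),('spB',(396,40),108),('notch',(400,88),124),('notch in',(397,108),124),('barN',(411,128),150),('hub',(438,280),147)]:
    q=g(*p,z);
    for c0 in (C[:2],np.array([551.5,-115])):
        d=q[:2]-c0;print(n,q.round(1),np.degrees(np.arctan2(d[1],d[0])).round(1),np.hypot(*d).round(1))
```

```text
C [ 559.28027698 -113.33651353  121.        ]
spA [578.3 -49.  108. ] 73.6 67.1
spA [578.3 -49.  108. ] 67.9 71.2
spB [621.3 -96.7 108. ] 15.0 64.2
spB [621.3 -96.7 108. ] 14.7 72.1
notch [606.  -99.7 124. ] 16.3 48.7
notch [606.  -99.7 124. ] 15.7 56.7
notch in [600.2 -99.6 124. ] 18.6 43.2
notch in [600.2 -99.6 124. ] 17.5 51.1
barN [ 595.1 -103.4  150. ] 15.5 37.2
barN [ 595.1 -103.4  150. ] 14.9 45.1
hub [ 553.6 -117.8  147. ] -141.7 7.2
hub [ 553.6 -117.8  147. ] -53.3 3.5
```

Call:
play_rows:
  commands:
    - {"x":-0.0004,"y":0.0013,"z":0,"twist":-2}
    - {"x":-0.0008,"y":0.0025,"z":0,"twist":-4}
    - {"x":-0.0011,"y":0.0038,"z":0,"twist":-6}
    - {"x":-0.0014,"y":0.0051,"z":0,"twist":-8}
    - {"x":-0.0017,"y":0.0064,"z":0,"twist":-10}
    - {"x":-0.0019,"y":0.0076,"z":0,"twist":-12}
    - {"x":-0.002,"y":0.0083,"z":0,"twist":-13}
    - {"x":-0.002,"y":0.0089,"z":0,"twist":-14}

```text
time: 6.15
tool_pos: [513.2, -114.5, 160.5]
tcp_rot: [-3.138, 0.001, 0.37]
contact_force: [-2.5, 8.1, 2.8]
grip_width: 0.3
finger_force: 4.1
```

Run:
```python
from h import *
c=cap('wrist');o=bot.get_obs()
print(o['tool_pos'],o['tcp_rot'],o['contact_force'])
cv2.imwrite('pics/w4.png',cv2.resize(c['pixels'][:300,80:480,::-1],(800,600),interpolation=cv2.INTER_CUBIC))
```

```text
[ 513.17338447 -114.5280706   160.46604468] [-3.13821460e+00  1.35417320e-03  3.70585258e-01] [-1.72896164  7.38784879  3.41853688]
```

View pics/w4.png

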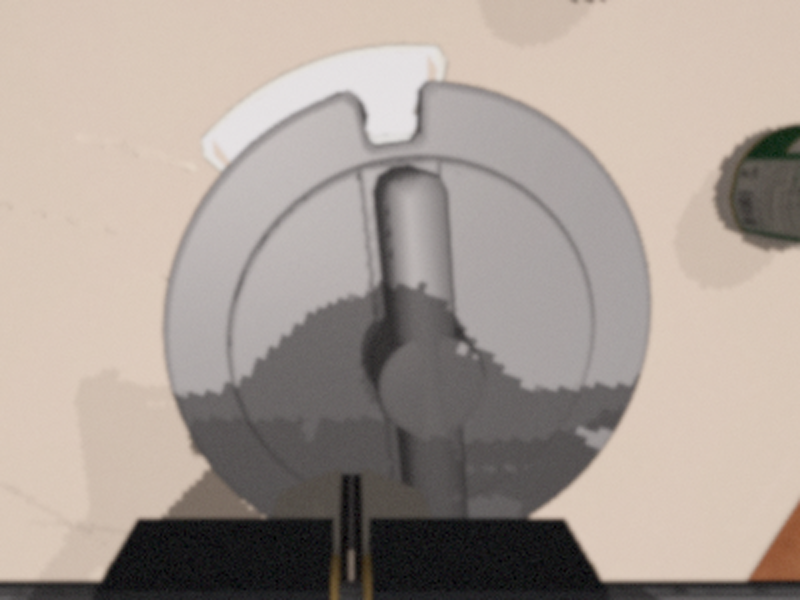

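The notch is at (390,110) and the spine middle at about (328,85), so about 8-10° remain. I'll continue slowly.

Call:
play_rows:
  commands:
    - {"x":-0.0002,"y":0.0005,"z":0,"twist":-0.7}
    - {"x":-0.0003,"y":0.001,"z":0,"twist":-1.4}
    - {"x":-0.0005,"y":0.0014,"z":0,"twist":-2.1}
    - {"x":-0.0006,"y":0.0018,"z":0,"twist":-2.8}
    - {"x":-0.0007,"y":0.0022,"z":0,"twist":-3.5}
    - {"x":-0.0008,"y":0.0026,"z":0,"twist":-4.2}
    - {"x":-0.0009,"y":0.003,"z":0,"twist":-5}
    - {"x":-0.0009,"y":0.003,"z":0,"twist":-5}

```text
time: 7.0
tool_pos: [512.9, -117.1, 160.4]
tcp_rot: [-3.137, 0.002, 0.457]
contact_force: [-2.6, 10.4, 5.4]
grip_width: 0.5
finger_force: 5.2
```

Run:
```python
from h import *
c=cap('wrist','w5r.png');o=bot.get_obs()
print(o['tool_pos'],o['tcp_rot'],o['contact_force'],o['moment'])
b=cap('top');a=cap('scene','s5r.png');
w=cv2.resize(c['pixels'][0:150,150:330],(500,416),interpolation=cv2.INTER_CUBIC)
s=cv2.resize(a['pixels'][120:205,225:305],(300,318),interpolation=cv2.INTER_CUBIC)
z=np.zeros((416,800,3),np.uint8);z[:,:500]=w;z[:318,500:]=s
cv2.imwrite('pics/w5.png',z[:,:,::-1])
```

```text
[ 512.93504654 -117.05751507  160.42643749] [-3.13676768e+00  1.72357448e-03  4.56428817e-01] [-3.27299002 10.16388249  5.62061861] [1.56888482 0.42269817 0.06209512]
```

View pics/w5.png

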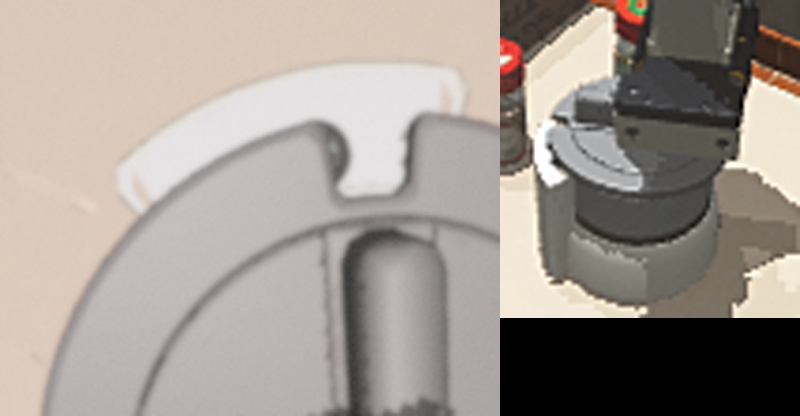

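The pin now peeks out at the notch's left edge at (340,150), so about 6° remain. The lid is following. Continuing.

Call:
play_rows:
  commands:
    - {"x":-0.0002,"y":0.0005,"z":0,"twist":-0.7}
    - {"x":-0.0003,"y":0.001,"z":0,"twist":-1.4}
    - {"x":-0.0005,"y":0.0014,"z":0,"twist":-2.1}
    - {"x":-0.0006,"y":0.0018,"z":0,"twist":-2.8}
    - {"x":-0.0007,"y":0.0022,"z":0,"twist":-3.5}
    - {"x":-0.0008,"y":0.0026,"z":0,"twist":-4.2}
    - {"x":-0.0008,"y":0.0026,"z":0,"twist":-4.2}
    - {"x":-0.0008,"y":0.0026,"z":0,"twist":-4.2}

```text
time: 7.95
tool_pos: [514.3, -121.5, 160.6]
tcp_rot: [-3.14, 0.001, 0.531]
contact_force: [-2.7, 4.5, 3.0]
grip_width: 0.3
finger_force: 2.7
```

Run:
```python
from h import *
c=cap('wrist','w6r.png');o=bot.get_obs()
print(o['tool_pos'],o['tcp_rot'],o['contact_force'],o['moment'])
a=cap('scene','s6r.png');
w=cv2.resize(c['pixels'][0:150,150:330],(500,416),interpolation=cv2.INTER_CUBIC)
s=cv2.resize(a['pixels'][120:205,225:305],(300,318),interpolation=cv2.INTER_CUBIC)
z=np.zeros((416,800,3),np.uint8);z[:,:500]=w;z[:318,500:]=s
cv2.imwrite('pics/w6.png',z[:,:,::-1])
```

```text
[ 514.29811071 -121.48886018  160.54113502] [-3.14022951e+00  7.27760871e-04  5.31154735e-01] [-2.41716385  4.1542097   1.88991105] [0.76202213 0.43415094 0.09749565]
```

View pics/w6.png

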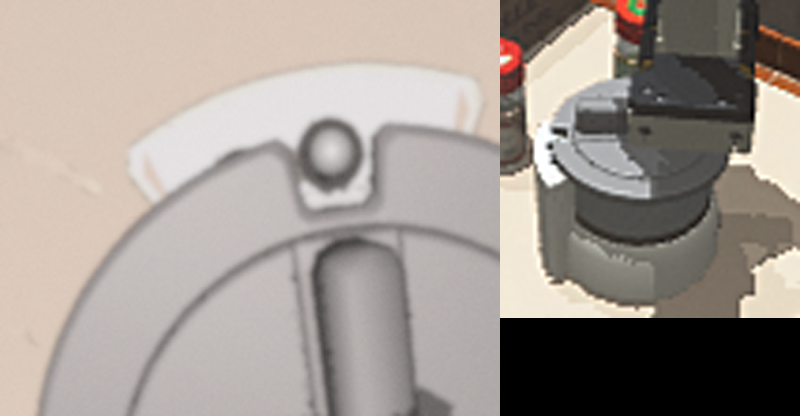

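The lid has dropped: the pin stands inside the notch at (330,150), and the side force fell from 11 N to 5 N. Next I back off, lift, and go over the bar's hub.

Call:
play_rows:
  commands:
    - {"x":0,"y":-0.005,"z":0,"twist":0}
    - {"x":0,"y":-0.012,"z":0,"twist":0}
    - {"x":0,"y":-0.015,"z":-0.008,"twist":0}
    - {"x":0,"y":-0.015,"z":-0.025,"twist":0}
    - {"x":0.01,"y":-0.005,"z":-0.038,"twist":-2}
    - {"x":0.025,"y":0.005,"z":-0.04,"twist":-5}
    - {"x":0.039,"y":0.011,"z":-0.04,"twist":-7}
    - {"x":0.044,"y":0.013,"z":-0.04,"twist":-7}

```text
time: 8.85
tool_pos: [560.5, -110.8, 201.4]
tcp_rot: [3.14, -0.001, 0.654]
contact_force: [0.4, -0.8, -0.2]
grip_width: 0.5
finger_force: 0.0
```

Run:
```python
from h import *
c=cap('wrist','w7r.png');o=bot.get_obs()
print(o['tool_pos'],o['tcp_rot'],o['contact_force'])
cv2.imwrite('pics/w7.png',cv2.resize(c['pixels'][:300,80:480,::-1],(800,600),interpolation=cv2.INTER_CUBIC))
print(proj(c,np.array(o['tool_pos'])-[0,0,25]))
```

```text
[ 560.42324317 -110.61375747  201.03460023] [ 3.14044816e+00 -6.03611381e-04  6.52959865e-01] [ 0.03423339  0.40783177 -0.83016286]
[256.96593554 250.27241589]
```

View pics/w7.png

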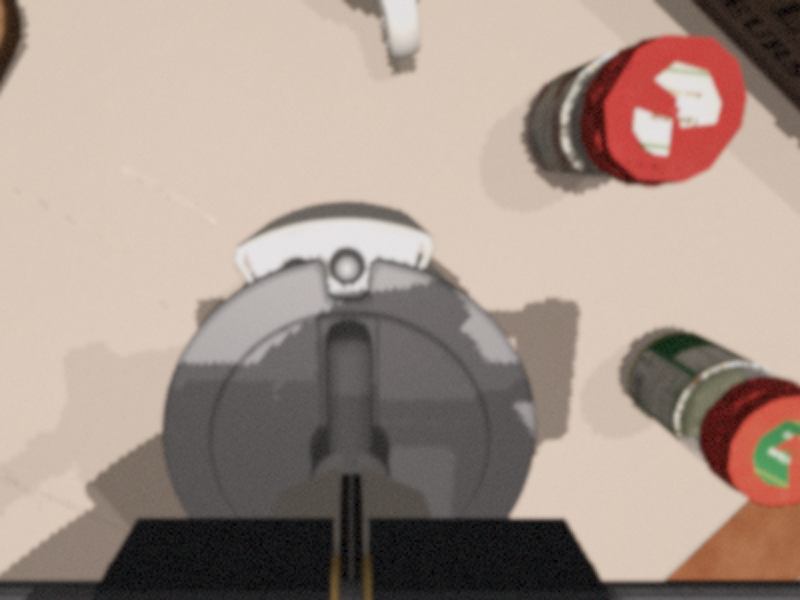

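The fingers stand over the bar's hub in line with the bar, and the pin sits mid-notch at (347,266). Pressing down.

Call:
play_rows:
  commands:
    - {"x":0,"y":0,"z":0.008,"twist":0}
    - {"x":0,"y":0,"z":0.016,"twist":0}
    - {"x":0,"y":0,"z":0.022,"twist":0}
    - {"x":0,"y":0,"z":0.026,"twist":0}
    - {"x":0,"y":0,"z":0.028,"twist":0}
    - {"x":0,"y":0,"z":0.03,"twist":0}
    - {"x":0,"y":0,"z":0.031,"twist":0}
    - {"x":0,"y":0,"z":0.032,"twist":0}

```text
time: 9.7
tool_pos: [559.7, -110.1, 169.6]
tcp_rot: [3.141, -0.002, 0.653]
contact_force: [-1.3, 5.2, 8.2]
grip_width: -0.0
finger_force: 4.2
```

Call:
play_rows:
  commands:
    - {"x":0,"y":0,"z":0.0005,"twist":0}
    - {"x":0,"y":0,"z":0.001,"twist":0}
    - {"x":0,"y":0,"z":0.0015,"twist":0}
    - {"x":0,"y":0,"z":0.002,"twist":0}
    - {"x":0,"y":0,"z":0.002,"twist":0}
    - {"x":0,"y":0,"z":0.002,"twist":0}
    - {"x":0,"y":0,"z":0.002,"twist":0}
    - {"x":0,"y":0,"z":0.002,"twist":0}

```text
time: 10.5
tool_pos: [559.8, -109.9, 169.2]
tcp_rot: [3.14, -0.002, 0.654]
contact_force: [-3.9, 5.2, 16.1]
grip_width: 0.4
finger_force: 7.9
```

Fingertip height is 144.2 mm, against 144 mm when fully seated. The last 8 N moved it only 0.4 mm, so the lid has bottomed out with 16 N on it. Handing in.

Run:
```python
from h import *
o=bot.get_obs();print(o['tool_pos'],o['contact_force'],o['time'])
if o['contact_force'][2]>10: print(bot.close_job())
```

```text
[ 559.77577167 -109.87046078  169.20381895] [-3.89411654  5.21179517 16.07996688] 10.5
the job is handed in; nothing more can be done
None
```

The lid was turned until its notch dropped over the pin, then pressed down and held with about 16 N (fingertip at 144.2 mm, 144 mm being fully down); I handed the job in at 10.5 s, with the switch travel inferred from that height and force and no verdict returned.

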